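# Start the saucepan on the induction hob

## Robot

A 6-joint arm with a two-finger parallel gripper is mounted at the origin on the work surface. World frame = base frame: x ahead of the robot, y to its left, z up, the work surface at z = 0. Lengths are in m, angles in rad, forces in N, time in s.
With the tool pointing down it reaches from about 0.325 to 0.9 m from the base axis. Payload 6.1 kg.
Tool frame: the origin (TCP) lies midway between the tips of the shut fingers; the grasp point (between the pads) lies r.grip_depth behind it (r.grip_depth is the distance from the TCP to the grasp point, in m); z points along the fingers, y is the line along which they close (so a half turn about z gives the same grasp; the last joint's range is limited). The gripper opens to 87 mm and grips with 3 to 60 N. Pads are 19 mm wide; open, the fingers measure 117 mm over their backs; the gripper's body (75 mm by 190 mm) begins 51 mm behind the grasp point.
Start: joints at [1.127, 0.22, 1.526, -0, 1.395, -0.126], TCP at [0.195, 0.594, 0.223] pointing down, gripper open.
Joint ranges: [-2.98, 2.98], [-0.91, 2.08], [0.09, 2.57], [-1.24, 4.39], [0.2, 2.65], [-2.68, 2.68]. Speed limits (rad/s): [2.57, 2.57, 3.01, 3.14, 3.14, 3.14].

## Interface

Orientations are given as a unit quaternion [x, y, z, w].
In Python, from bench import get_obs, snapshot, job, r gives the robot as it stands.
- The arm moves only by the shell command python3 -m creep 'ROWS' [FORCE]. ROWS is JSON, a list of rows, each a list of 3 entries, a list of its own where there are three numbers: the shift along the tool's x, y, z in mm, then the turn, a rotation vector about the tool's x, y, z in rad, then the finger opening in mm, from 0 to 87. A call has 1 to 8 rows; each row shifts and turns the commanded pose from where the row before left it, along the tool's axes as they then stand; what a row does not reach is not made up. A row lasts 1/10 s, in which the tool goes at most 50 mm and 8.59 degrees, less where a joint would pass 70% of its speed; a pose out of reach is approached as far as the arm can. A call is refused whole if a number of a shift passes 50 or a number of a turn 0.15, either way. A call with a gripper value outside its range is refused whole. The fingers move at their own pace and stop on an object; FORCE is the grip in N (left out, the last holds). Time passes only in rows, so rows that do not move let the fingers close. It gives the time, the measured TCP pose, the force, the opening and the grip force at its end, in the units of the state.
- get_obs(): the state, without advancing time (a new reading comes with each control period).
- snapshot(name): name is "scene" or "top" or "wrist"; returns a dict with "pixels" (384x512x3 uint8, red, green, blue), "fx", "fy", "cx", "cy" (pixels), "world_from_camera" (4x4, takes a point from camera to world coordinates); the wrist camera has in their place "mount" (4x4, takes a point from camera to tool coordinates, whose origin is the TCP and whose axes are the flange's). Camera axes: x right, y down, z forward; pixel columns grow to the right and rows downward; lengths in m; the calibration is good to about 2 mm. A picture is of the moment at which its call begins: read the wrist's pose just before it. There is no depth.
- job.close_job(): hands the job in; it is judged then, once.
The state is a dict: "clock": time; "qpos": joint angles; "dq": joint speeds; "tau": joint torques, N m; "ee_pos": TCP position; "tool_rot": TCP orientation; "contact_force": force on the tool from outside, world axes, zero at the start; "moment": the same for the moment, N m; "width": finger opening in m; "grasp_force": force on a finger pad.
Only numpy, scipy, OpenCV 4.12 (cv2) and the standard library are available. Lean on these libraries where they do the work, as an engineer would, in place of code of your own. Each camera call takes 0.05 s, during which the arm holds its last target. There are 200 camera calls.

## Task

Set the lidded saucepan heating at full power: on the hob's control strip, press the on/off key with the fingertips, then the zone key for the side on which the saucepan stands (left or right as seen from the robot), then the boost key. Press each one lightly and let it spring back up before you go to the next. Press no other key, pick nothing up, leave the pans and the other things standing as they are, and finish with the hand clear of everything.

Things in the scene. Friction and masses are not known exactly. Their poses are not given: they have to be found in the camera images.
- hob: two-zone induction hob, 360 (its x) by 600 (its y) by 60 mm high; black glass top, steel housing; stands firmly, does not shift. Origin: centre of its underside, on the worktop; x from its front edge (robot side) to the back, y to the left seen from the robot, z up. Along the front edge, level with the glass, lies a dark plastic control strip 74 mm deep with seven raised soft-touch keys
- hob_strip (a point): middle of the control strip's surface (hob x -143, y 0, z 60 mm). The keys stand in one row through it along the hob's y, 50 mm apart, from y +150 to -150 mm. Left to right: on/off, left zone, minus, plus, right zone, boost, timer. All dark grey with light printed signs; tops 7 mm above the strip, 67 mm above the worktop
- hob_zone_left (a point): centre of the left cooking zone on the glass (hob x 37, y 150, z 60 mm), two printed rings, the outer of diameter 184 mm
- hob_zone_right (a point): centre of the right cooking zone on the glass (hob x 37, y -150, z 60 mm), two printed rings, the outer of diameter 184 mm
- saucepan: the lidded saucepan: steel, diameter 160 mm, closed by a lid with a black knob, 132 mm high in all, 0.9 kg; stands loose on one of the two zones (left or right varies). Origin: centre of its underside, on the glass, within 15 mm of the zone's centre; its 145 mm handle points along its x, towards the back of the hob
- frying_pan: the open frying pan: steel, rim diameter 224 mm, 45 mm high, 0.9 kg, no lid; stands loose on the other zone. Origin: centre of its underside; its 165 mm handle points along its x, towards the back of the hob
- pepper_mill: wooden pepper mill, 175 mm tall, diameter 58 mm, standing loose on the worktop to the left of the hob. Origin: centre of its underside
- mug: white mug, rim diameter 80 mm, 95 mm high, its handle turned away from the hob, standing loose on the worktop to the right of the hob. Origin: centre of its underside
- key_onoff_top (a point): centre of the top face of the on/off key: round, diameter 26 mm, power sign (broken ring with a bar); first (leftmost) of the row
- key_onoff (a joint): travel of that key in m: 0 up, 0.0055 fully down. Sprung: starts to move at about 1 N, fully down at about 8 N, where it meets a hard stop, springs back when let go; it registers when it is more than 0.0015 down (3 N)
- key_zone_left_top (a point): centre of the top face of the left-zone key: rectangular, 24 mm along the row by 18 mm, sign of a hob outline with its left spot filled; second from the left. It selects the left zone
- key_zone_left (a joint): travel of that key in m, as for the on/off key
- key_minus_top (a point): centre of the top face of the minus key: round, diameter 18 mm; third from the left
- key_minus (a joint): travel of that key in m, as for the on/off key
- key_plus_top (a point): centre of the top face of the plus key: round, diameter 18 mm; fourth from the left (the middle of the row)
- key_plus (a joint): travel of that key in m, as for the on/off key
- key_zone_right_top (a point): centre of the top face of the right-zone key: rectangular, 24 mm along the row by 18 mm, sign of a hob outline with its right spot filled; fifth from the left. It selects the right zone
- key_zone_right (a joint): travel of that key in m, as for the on/off key
- key_boost_top (a point): centre of the top face of the boost key: the widest, rectangular, 30 mm along the row by 18 mm, sign of three chevrons; sixth from the left
- key_boost (a joint): travel of that key in m, as for the on/off key
- key_timer_top (a point): centre of the top face of the timer key: round, diameter 18 mm, clock sign; seventh (rightmost) of the row
- key_timer (a joint): travel of that key in m, as for the on/off key
Not all that is in view belongs to the job. Of the things that look like the mug, take the one that is farthest from the robot's base at the start.

How it is judged:
By the outcome, as a careful person would: the job done as asked, in the order asked, and still so for the second after the job is handed in, with the robot touching nothing.
It also fails if it takes over 48 s, if anything falls off the work surface, if the arm or the gripper's body presses on something with over 40 N, if the wrist force passes 120 N, or if a joint passes its speed limit or range.

## Working session

There is one attempt and no reset: what is moved stays moved. The work goes in short steps, Python scripts to look and compute and a shell command to move; the robot and the scene stay as the last step left them, time stands still between calls to the robot, and variables do not carry over. Pictures are saved under pics/ and viewed, at most 10 in all, crops included, and the job is handed in when it is done.

```bash
mkdir -p pics; python3 - <<'E'
from bench import get_obs,snapshot,r
import cv2,json
o=get_obs();print(o['clock'],o['ee_pos'],o['tool_rot'],o['width'],o['contact_force'])
for n in("top","scene"):
    s=snapshot(n);cv2.imwrite(f"pics/{n}0.png",s["pixels"][:,:,::-1])
    print(n,s["fx"],s["fy"],s["cx"],s["cy"],s["world_from_camera"])
E
```

```text
0.0 [0.19504647 0.5931264  0.22141358] [ 1.58247342e-01  9.87399009e-01 -9.49834688e-04 -2.70940359e-04] 0.08657896276943212 [ 0.41352488 -0.4345713   0.2582327 ]
top 377.9629949532817 377.9629949532817 257.3015147293798 189.01872357411435 [[-0.02165042 -0.97762501  0.20923813  0.23182208]
 [-0.99976061  0.02183253 -0.00143954  0.02247773]
 [-0.00316087 -0.20921921 -0.97786366  1.26043945]
 [ 0.          0.          0.          1.        ]]
scene 362.61766904602274 362.61766904602274 252.40099623498347 188.92773507625643 [[-0.70300029  0.48322698 -0.52180674  1.01101985]
 [ 0.71111625  0.48814794 -0.5059894   0.55148859]
 [ 0.01021116 -0.72677595 -0.6867987   0.79419337]
 [ 0.          0.          0.          1.        ]]
```

View pics/top0.png

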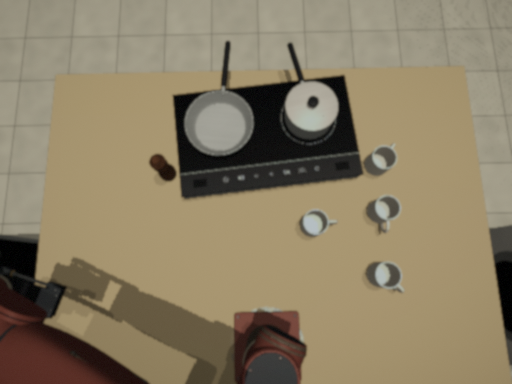

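View pics/scene0.png

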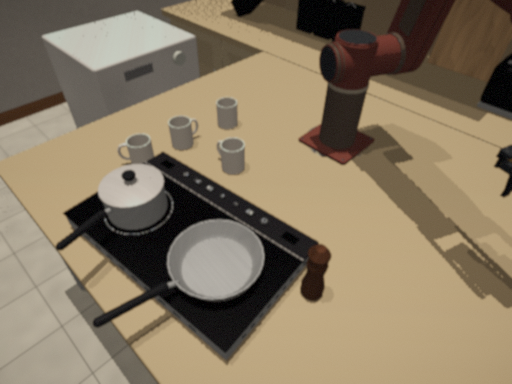

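The saucepan stands on the right zone (top image, 311,108) and the frying pan on the left (219,122). The key row runs from about (225,180) to (318,168). I'll enlarge both views of the strip.

```bash
python3 - <<'E'
import cv2,numpy as np
a=cv2.imread("pics/top0.png")[140:205,170:370]
b=cv2.imread("pics/scene0.png")[145:265,150:330]
A=cv2.resize(a,None,fx=4,fy=4,interpolation=cv2.INTER_CUBIC)
B=cv2.resize(b[:85],None,fx=4,fy=4,interpolation=cv2.INTER_CUBIC)
A=cv2.convertScaleAbs(A,alpha=1.6);B=cv2.convertScaleAbs(B,alpha=1.6)
c=np.zeros((600,800,3),np.uint8);c[:260]=A;c[260:600,:720]=B
cv2.imwrite("pics/crop.png",c)
E
```

```text
(no output)
```

View pics/crop.png

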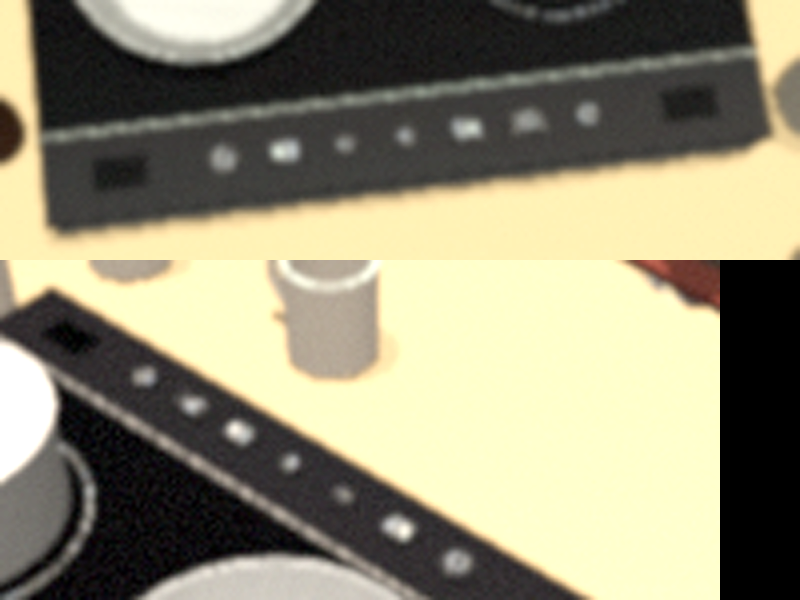

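Crop: the seven signs run from on/off (222,157) to timer (588,113) in the top view, and from (457,562) to (144,376) in the scene view. I'll fit the hob pose to both.

```bash
cat > h.py <<'E'
import numpy as np
from bench import get_obs,snapshot
from scipy.optimize import least_squares
from scipy.spatial.transform import Rotation as R
T=np.array([(222,157),(284,151),(345,143),(405,135),(466,127),(528,121),(588,113)])
S=np.array([(457,562),(398,527),(343,494),(290,462),(239,432),(192,404),(144,376)])
T=(T+.5)/4-.5+[170,140]; S=(S-[0,260]+.5)/4-.5+[150,145]
def proj(s,P):
    M=np.linalg.inv(s["world_from_camera"]);c=P@M[:3,:3].T+M[:3,3]
    return c[:,:2]/c[:,2:]*s["fx"]+[s["cx"],s["cy"]]
def keys(p):
    d=np.array([-np.sin(p[2]),np.cos(p[2])]);y=np.arange(150,-151,-50)/1000
    return np.c_[p[:2]+y[:,None]*d,np.full(7,.067)]
E
python3 - <<'E'
from h import *
st,ss=snapshot("top"),snapshot("scene")
for n,sel in(("top",[(st,T)]),("scene",[(ss,S)]),("both",[(st,T),(ss,S)])):
    f=least_squares(lambda p:np.concatenate([(proj(s,keys(p))-m).ravel() for s,m in sel]),[.5,0,0.1])
    print(n,f.x,np.abs(f.fun).max())
k=keys(f.x);print(k.round(4))
o=get_obs();Rt=R.from_quat(o["tool_rot"]);print(Rt.as_matrix().round(3))
for i in(0,4,5): print(i,(Rt.inv().apply(k[i]-o["ee_pos"])*1000).round(1))
w=snapshot("wrist");print(w["mount"],w["fx"],w["cx"],w["cy"])
E
```

```text
top [ 0.53806992 -0.0251384   0.1024727 ] 0.2198314408163924
scene [ 0.53882926 -0.02657575  0.104033  ] 0.3161237346897394
both [ 0.53858586 -0.02587161  0.10333872] 0.39504481996851837
[[ 0.5231  0.1233  0.067 ]
 [ 0.5283  0.0736  0.067 ]
 [ 0.5334  0.0239  0.067 ]
 [ 0.5386 -0.0259  0.067 ]
 [ 0.5437 -0.0756  0.067 ]
 [ 0.5489 -0.1253  0.067 ]
 [ 0.5541 -0.1751  0.067 ]]
[[-0.95   0.312 -0.001]
 [ 0.312  0.95  -0.001]
 [ 0.    -0.001 -1.   ]]
0 [-458.5 -343.8  155.2]
4 [-540.2 -526.3  155.4]
5 [-560.7 -572.   155.5]
[[-8.96068774e-04 -9.63293973e-01 -2.68447238e-01  7.39204466e-02]
 [ 9.99999089e-01 -1.13407142e-03  7.31526275e-04 -3.01695670e-04]
 [-1.00911319e-03 -2.68446338e-01  9.63294112e-01 -1.62842742e-01]
 [ 0.00000000e+00  0.00000000e+00  0.00000000e+00  1.00000000e+00]] 302.07512729747816 251.36368896282752 197.19151384651684
```

```bash
python3 -m creep '[[[0,0,0],[0,0,-0.14],0],[[0,0,0],[0,0,-0.14],0],[[0,0,0],[0,0,-0.14],0],[[0,0,0],[0,0,0],0]]' 20; python3 - <<'E'
from h import *
from bench import r
st,ss=snapshot("top"),snapshot("scene")
for lab,a,b in(("base",(168,175),(313,296)),("top",(156,160),(319,252))):
    f=least_squares(lambda p:np.r_[(proj(st,p[None])-a)[0],(proj(ss,p[None])-b)[0]],[.5,.25,.05]);print(lab,f.x,f.fun)
p=[.5386,-.0259,.1033];k=keys(np.array(p))
o=get_obs();Rt=R.from_quat(o["tool_rot"]);print(Rt.as_matrix().round(4),r.grip_depth)
for i in(0,4,5): print(i,(Rt.inv().apply(k[i]-o["ee_pos"])*1000).round(1))
E
```

```text
clock: 0.65
ee_pos: [0.1953, 0.5936, 0.2224]
tool_rot: [-0.052, 0.999, -0.0, -0.0]
contact_force: [-0.4, -0.5, -0.7]
width: 0.0628
grasp_force: 0.0
base [ 0.56233686  0.33166615 -0.01894725] [-0.11507382  0.07271946 -0.09628897 -0.01047384]
top [0.56581089 0.32454349 0.15792437] [ 0.60224613 -0.37810754  0.50187568  0.05373059]
[[-9.952e-01 -9.830e-02 -1.000e-04]
 [-9.830e-02  9.952e-01 -2.000e-04]
 [ 1.000e-04 -2.000e-04 -1.000e+00]] 0.0187
0 [-280.1 -500.2  155.5]
4 [-281.  -700.2  155.5]
5 [-281.3 -750.2  155.5]
```

```bash
python3 -m creep '[[[-20,-36,0],[0,0,0],0],[[-20,-36,0],[0,0,0],0],[[-20,-36,0],[0,0,0],0],[[-20,-36,0],[0,0,0],0],[[-20,-36,0],[0,0,0],0],[[-20,-36,0],[0,0,0],0],[[-20,-36,0],[0,0,0],0],[[-20,-36,0],[0,0,0],0]]'
python3 -m creep '[[[-20,-36,0],[0,0,0],0],[[-20,-36,0],[0,0,0],0],[[-20,-36,0],[0,0,0],0],[[-20,-36,0],[0,0,0],0],[[-20,-34,0],[0,0,0],0],[[-10,-17,0],[0,0,0],0],[[-5,-8,0],[0,0,0],0],[[0,0,0],[0,0,0],0]]'
cat > d.py <<'E'
from h import *
k=keys(np.array([.5386,-.0259,.1033]));o=get_obs();Rt=R.from_quat(o["tool_rot"])
print(o["clock"],o["ee_pos"],o["contact_force"],o["width"])
for i in(0,4,5): print(i,(Rt.inv().apply(k[i]-o["ee_pos"])*1000).round(1))
E
python3 - <<'E'
import d,cv2
from h import *
o=d.o;w=snapshot("wrist");im=w["pixels"][:,:,::-1].copy()
C=np.eye(4);C[:3,:3]=d.Rt.as_matrix();C[:3,3]=o["ee_pos"]
w["world_from_camera"]=C@w["mount"]
for q in proj(w,d.k):print(q.round(1)); cv2.circle(im,tuple(int(v) for v in q.round()),2,(0,0,255),-1)
cv2.imwrite("pics/w1.png",np.hstack([im]))
E
```

```text
clock: 1.55
ee_pos: [0.3846, 0.3221, 0.2228]
tool_rot: [-0.049, 0.999, 0.0, 0.0]
contact_force: [0.5, -0.2, 0.5]
width: 0.001
grasp_force: 0.0
clock: 2.35
ee_pos: [0.5193, 0.1327, 0.2225]
tool_rot: [-0.049, 0.999, 0.0, -0.0]
contact_force: [-0.4, 0.5, -0.4]
width: 0.0003
grasp_force: 0.0
2.35 [0.51932012 0.13266135 0.22246008] [-0.36199814  0.48123645 -0.40251433] 0.0003009825023343691
0 [ -2.9  -9.7 155.5]
4 [  -3.8 -209.7  155.4]
5 [  -4.  -259.7  155.4]
[242.3 186.6]
[196.1 186.8]
[150.  187.1]
[103.8 187.3]
[ 57.7 187.6]
[ 11.6 187.8]
[-34.6 188.1]
```

View pics/w1.png

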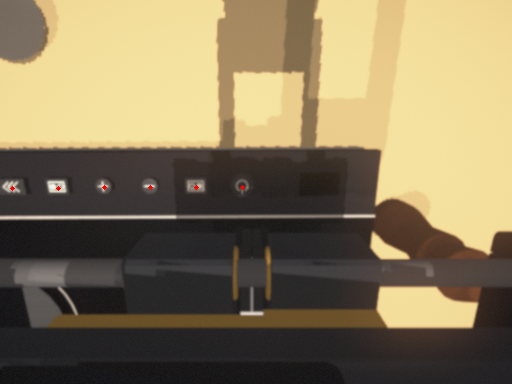

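The wrist image confirms the fit: the projected key centres sit on the signs, with on/off at (242,187). Next I'll descend to about 8 mm above on/off.

```bash
python3 -m creep '[[[-3,-10,20],[0,0,0],0],[[0,0,30],[0,0,0],0],[[0,0,30],[0,0,0],0],[[0,0,30],[0,0,0],0],[[0,0,24],[0,0,0],0],[[0,0,12],[0,0,0],0],[[0,0,0],[0,0,0],0],[[0,0,0],[0,0,0],0]]'; python3 d.py
```

```text
clock: 3.2
ee_pos: [0.5234, 0.1244, 0.0775]
tool_rot: [-0.051, 0.999, 0.0, 0.001]
contact_force: [-0.3, 0.2, -0.2]
width: 0.0006
grasp_force: 0.0
3.2 [0.52339337 0.12436438 0.07752052] [-0.29249682  0.20104585 -0.23411359] 0.0006108770729640806
0 [ 0.4 -1.  10.5]
4 [   0.3 -201.    10.5]
5 [   0.3 -251.    10.5]
```

```bash
python3 -m creep '[[[0,-1,4],[0,0,0],0],[[0,0,3],[0,0,0],0],[[0,0,2],[0,0,0],0],[[0,0,1],[0,0,0],0],[[0,0,1],[0,0,0],0],[[0,0,0],[0,0,0],0],[[0,0,0],[0,0,0],0]]'; python3 d.py
```

```text
clock: 3.9
ee_pos: [0.5233, 0.1226, 0.0659]
tool_rot: [-0.051, 0.999, -0.0, 0.0]
contact_force: [-0.2, -2.1, 2.6]
width: 0.0005
grasp_force: 1.4
3.9 [0.52330394 0.12263891 0.06587647] [-0.20227238 -2.0543634   2.59430698] 0.000534981351047202
0 [ 0.1  0.7 -1.1]
4 [-1.000e-01 -1.993e+02 -1.100e+00]
5 [-2.000e-01 -2.493e+02 -1.100e+00]
```

```bash
python3 -m creep '[[[0,0,1],[0,0,0],0],[[0,0,1],[0,0,0],0],[[0,0,0],[0,0,0],0],[[0,0,0],[0,0,0],0]]'; python3 d.py
```

```text
clock: 4.3
ee_pos: [0.5233, 0.1226, 0.0639]
tool_rot: [-0.051, 0.999, -0.0, 0.0]
contact_force: [-1.6, -0.9, 4.1]
width: 0.0007
grasp_force: 2.7
4.3 [0.52331118 0.12262957 0.06385766] [-1.55652431 -0.86200373  4.05504294] 0.0006901609135291898
0 [ 0.1  0.7 -3.1]
4 [-1.000e-01 -1.993e+02 -3.100e+00]
5 [-2.000e-01 -2.493e+02 -3.100e+00]
```

On/off is about 3 mm down at 4 N, so it has registered. I'll lift clear and move across to the right-zone key.

```bash
python3 -m creep '[[[0,0,-5],[0,0,0],0],[[0,0,-10],[0,0,0],0],[[0,0,-15],[0,0,0],0],[[0,-20,-5],[0,0,0],0],[[0,-35,0],[0,0,0],0],[[0,-35,0],[0,0,0],0],[[0,-35,0],[0,0,0],0],[[0,-35,0],[0,0,0],0]]'
python3 -m creep '[[[0,-25,0],[0,0,0],0],[[0,-14,0],[0,0,0],0],[[0,0,10],[0,0,0],0],[[0,0,12],[0,0,0],0],[[0,0,6],[0,0,0],0],[[0,0,0],[0,0,0],0],[[0,0,0],[0,0,0],0]]'; python3 d.py
```

```text
clock: 5.1
ee_pos: [0.5397, -0.0378, 0.0998]
tool_rot: [-0.051, 0.999, -0.0, 0.001]
contact_force: [1.5, -0.1, 0.3]
width: 0.0004
grasp_force: 0.0
clock: 5.8
ee_pos: [0.543, -0.0743, 0.07]
tool_rot: [-0.052, 0.999, 0.0, -0.001]
contact_force: [0.1, 0.4, -0.6]
width: 0.0006
grasp_force: 0.0
5.8 [ 0.54299561 -0.07425539  0.07000292] [ 0.1227781   0.37649471 -0.63312862] 0.0005900342668402706
0 [ -0.7 198.5   3.1]
4 [-0.6 -1.5  3. ]
5 [ -0.6 -51.5   3. ]
```

```bash
python3 -m creep '[[[-0.5,-1,1],[0,0,0],0],[[0,0,1],[0,0,0],0],[[0,0,1],[0,0,0],0],[[0,0,1],[0,0,0],0],[[0,0,1],[0,0,0],0],[[0,0,1],[0,0,0],0],[[0,0,0],[0,0,0],0],[[0,0,0],[0,0,0],0]]'; python3 d.py
```

```text
clock: 6.6
ee_pos: [0.5442, -0.0763, 0.0649]
tool_rot: [-0.051, 0.999, -0.0, 0.0]
contact_force: [-0.1, 0.1, 4.1]
width: 0.0007
grasp_force: 2.1
6.6 [ 0.54424145 -0.07626485  0.06489506] [-0.06397575  0.10995919  4.13850045] 0.000705835670050922
0 [  0.6 200.7  -2.1]
4 [ 0.4  0.7 -2.1]
5 [  0.4 -49.3  -2.1]
```

```bash
python3 -m creep '[[[0,0,1],[0,0,0],0],[[0,0,0],[0,0,0],0],[[0,0,0],[0,0,0],0]]'; python3 d.py | head -1
python3 -m creep '[[[0,0,-5],[0,0,0],0],[[0,0,-10],[0,0,0],0],[[0,0,-5],[0,0,0],0],[[0,-20,0],[0,0,0],0],[[0,-20,0],[0,0,0],0],[[0,-10,0],[0,0,0],0],[[0,0,8],[0,0,0],0],[[0,0,4],[0,0,0],0]]'
python3 -m creep '[[[0,0,0],[0,0,0],0],[[0,0,0],[0,0,0],0]]'; python3 d.py
```

```text
clock: 6.9
ee_pos: [0.5442, -0.0763, 0.0639]
tool_rot: [-0.051, 0.999, -0.0, 0.0]
contact_force: [-0.4, 0.6, 4.8]
width: 0.0005
grasp_force: 2.7
6.9 [ 0.54423761 -0.07625794  0.06385416] [-0.38914972  0.64806394  4.82006249] 0.0004989319747935744
clock: 7.7
ee_pos: [0.5484, -0.1255, 0.0705]
tool_rot: [-0.051, 0.999, 0.0, -0.001]
contact_force: [-0.0, 0.5, -0.9]
width: 0.0001
grasp_force: 0.0
clock: 7.9
ee_pos: [0.5486, -0.1251, 0.071]
tool_rot: [-0.051, 0.999, 0.0, -0.001]
contact_force: [0.3, -0.2, 0.8]
width: 0.0006
grasp_force: 0.0
7.9 [ 0.54861154 -0.12509889  0.07096472] [ 0.26854755 -0.22162726  0.78274765] 0.000593906506693804
0 [-2.000e-01  2.497e+02  4.100e+00]
4 [-0.3 49.7  4. ]
5 [-0.3 -0.3  4. ]
```

```bash
python3 -m creep '[[[0,0,2],[0,0,0],0],[[0,0,1],[0,0,0],0],[[0,0,1],[0,0,0],0],[[0,0,1],[0,0,0],0],[[0,0,1],[0,0,0],0],[[0,0,1],[0,0,0],0],[[0,0,0],[0,0,0],0],[[0,0,0],[0,0,0],0]]'; python3 d.py
```

```text
clock: 8.7
ee_pos: [0.5492, -0.1258, 0.0648]
tool_rot: [-0.051, 0.999, 0.0, 0.0]
contact_force: [0.1, 2.2, 4.1]
width: 0.0004
grasp_force: 2.1
8.7 [ 0.54915048 -0.12584128  0.06477907] [0.12412617 2.21383169 4.12739083] 0.0004265884976133868
0 [  0.5 250.5  -2.2]
4 [ 0.2 50.5 -2.2]
5 [ 0.2  0.5 -2.2]
```

```bash
python3 -m creep '[[[0,0,1],[0,0,0],0],[[0,0,0],[0,0,0],0],[[0,0,0],[0,0,0],0]]'; python3 -m creep '[[[0,0,-5],[0,0,0],0],[[0,0,-15],[0,0,0],0],[[0,0,-30],[0,0,0],0],[[0,0,-35],[0,0,0],0],[[0,0,-35],[0,0,0],0],[[0,0,-20],[0,0,0],0],[[0,0,0],[0,0,0],0],[[0,0,0],[0,0,0],0]]'
python3 - <<'E'
from bench import snapshot
import cv2
cv2.imwrite("pics/end.png",snapshot("scene")["pixels"][:,:,::-1])
E
```

```text
clock: 9.0
ee_pos: [0.5492, -0.1259, 0.0638]
tool_rot: [-0.051, 0.999, 0.0, 0.0]
contact_force: [-1.0, 2.7, 4.8]
width: 0.0004
grasp_force: 2.8
clock: 9.8
ee_pos: [0.5491, -0.1262, 0.204]
tool_rot: [-0.051, 0.999, -0.0, 0.0]
contact_force: [0.4, -0.2, -0.5]
width: 0.0007
grasp_force: 0.0
```

View pics/end.png

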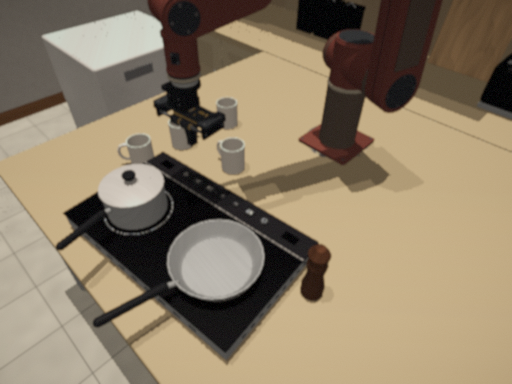

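The hand is clear above the strip, around (190,120) in the image. The pans, mill and mugs stand where they did.

```bash
python3 -c "
from bench import job;print(job.close_job())"
```

```text
the job is handed in; nothing more can be done
None
```

I pressed on/off, right zone (the saucepan's side) and boost in that order, each about 3 mm down at 4–5 N and released before the next; the hand finished clear with nothing else disturbed, and the job was handed in at about 10 s.

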